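# Make up a connector batch on the spring scale

### The job

Take tube connectors from the sloping rack and set them gently in the pan of the spring scale, beside the one already there, until the pan's pointer rests between the two limit tabs on the scale's post. If the pointer goes too low, put one back; leave the connectors you do not need in the rack, and do not disturb the other things on the bench.

Things in the scene. Friction and masses are not known exactly. Their poses are not given: they have to be found in the camera images.
- rack: Fixed grey sheet-metal parts rack, on the left or right of the bench. Origin on the bench under its centre; x points from its low edge to its high edge (to the robot's left, give or take 0.35 rad), y about towards the robot. Its flat deck, 232 mm long, 208 mm wide, slopes up at 28 deg towards +x, from 46 to 154 mm above the bench. Four bays 98 mm wide, a low and a high row, y = +-51 mm.
- deck (a point): Centre of the deck surface, 100 mm above the rack's origin. Walls 22 mm high along the sides and middle leave no finger room at a connector's ends: grip across its body, one finger uphill, one downhill, tool square to the deck. Each lies just uphill of a cross rib 8 mm high, 8 mm thick, whose uphill face is 79 mm downhill or 16 mm uphill of here along the slope; keep fingertips above the ribs.
- scale: Fixed grey base of the spring scale, 250 x 200 mm, 45 mm high, on the other side of the bench from the rack. Origin on the bench under the pan's centre; x about away from the robot (turned up to 0.35 rad), y to its left. An aluminium post, 12 x 16 mm and 200 mm high, stands beyond the pan at x = 135, y = 45 mm.
- pan (a joint): How far the white pan has sunk below its empty height, m (0 to 0.083). Sprung and damped: 98 N/m, so about 10 mm for a small connector and 20 mm for a large one; it settles in about half a second and stays level wherever the load lies. Lower a connector until it meets the pan, then let go; dropped from a height it jolts the pan too fast.
- pan_floor (a point): Centre of the upper side of the pan's floor; axes like the scale's. The pan is a square white tray, 202 mm inside, with a rim 12 mm above its floor; the floor is 145 mm above the bench when empty. There is room for two by two connectors.
- pointer (a point): Tip of the thin black pointer (2 mm thick) fixed to the far edge of the pan, beside the post; it moves down with the pan. Its height is that of the pan's floor.
- gate_mid (a point): Midpoint between the two steel limit tabs on the carriage clamped to the post (one tab above the other, 18 mm clear between them). The pointer must come to rest between them: its height within 8 mm of this point. The carriage's height differs from batch to batch; it is not to be moved.
- gate (a joint): How far the carriage with the limit tabs is clamped below the pointer's empty height, in m (pan wanted at this reading, within 0.008).
- large1: Large tube connector: square steel body 36 x 36 mm, 44 mm long, a round black spigot (27 mm across, 14 mm long) at each end, 72 mm overall; about 200 g (+-10 %). Origin at the centre of its underside, z out of its top face (36 mm up), y along its length, x across. Starts in a rack bay, flat on the deck, its length across the rack, z leaning 28 deg from vertical.
- large2: Large tube connector: square steel body 36 x 36 mm, 44 mm long, a round black spigot (27 mm across, 14 mm long) at each end, 72 mm overall; about 200 g (+-10 %). Origin at the centre of its underside, z out of its top face (36 mm up), y along its length, x across. Starts in a rack bay, flat on the deck, its length across the rack, z leaning 28 deg from vertical.
- small1: Small tube connector: square steel body 28 x 28 mm, 32 mm long, a round black spigot (19 mm across, 14 mm long) at each end, 60 mm overall; about 100 g (+-10 %). Origin at the centre of its underside, z out of its top face (28 mm up), y along its length, x across. Starts in a rack bay, flat on the deck, its length across the rack, z leaning 28 deg from vertical.
- small2: Small tube connector: square steel body 28 x 28 mm, 32 mm long, a round black spigot (19 mm across, 14 mm long) at each end, 60 mm overall; about 100 g (+-10 %). Origin at the centre of its underside, z out of its top face (28 mm up), y along its length, x across. Starts in a rack bay, flat on the deck, its length across the rack, z leaning 28 deg from vertical.
- small3: Small tube connector: square steel body 28 x 28 mm, 32 mm long, a round black spigot (19 mm across, 14 mm long) at each end, 60 mm overall; about 100 g (+-20 %). Origin at the centre of its underside, z out of its top face (28 mm up), y along its length, x across. Already lies flat in the pan at the start, in its far left quarter.
- tube_a: Bystander, loose: black bent rubber tube, 18 mm thick, 120 mm long, lying on the bench between the rack and the scale; origin under its middle. Leave alone.
- tube_c: Bystander, loose: black bent tube like tube_a, beyond the gap between rack and scale; origin under its middle. Leave alone.
- tape: Bystander, loose: roll of clear tape, 90 mm across, 30 mm high, lying flat in front of the robot; origin under its centre. Leave alone.
There are look-alikes about, which are no part of the job. What is shaped like the small1 but yellow is not meant. What is shaped like the large1 but green is not meant.

How it is judged:
By the outcome, as a careful person would: the job done as asked, in the order asked, and still so for the second after the job is handed in, with the robot touching nothing.
It also fails if it takes over 72 s, if anything falls off the work surface, if the arm or the gripper's body presses on something with over 40 N, if the wrist force passes 120 N, or if a joint passes its speed limit or range.

### The arm

A 6-joint arm with a two-finger parallel gripper is mounted at the origin on the work surface. World frame = base frame: x ahead of the robot, y to its left, z up, the work surface at z = 0. Lengths are in m, angles in degrees, forces in N, time in s.
With the tool pointing down it reaches from about 0.375 to 0.9 m from the base axis. Payload 3.1 kg.
Tool frame: the origin (TCP) lies between the finger pads; the fingertips stand 11 mm ahead of it and the grasp point (between the pads) lies 8 mm behind it; z points along the fingers, y is the line along which they close (so a half turn about z gives the same grasp; the last joint's range is limited). The gripper opens to 87 mm and grips with 3 to 60 N. Pads are 19 mm wide; open, the fingers measure 117 mm over their backs; the gripper's body (75 mm by 190 mm) begins 51 mm behind the grasp point.
Start: joints at [56.637, 30.224, 82.088, -0, 67.689, -10.227], TCP at [0.246, 0.575, 0.234] pointing down, gripper open.
Joint ranges: [-176.69, 176.69], [-43.24, 126.21], [12.49, 139.97], [-82, 262], [0, 151.66], [-163.58, 163.58]. Speed limits (degrees/s): [159.86, 159.86, 180, 180, 180, 180].

### API

Orientations are given as a 3x3 rotation matrix whose columns are the frame's x, y, z axes.
In Python, from rig import bot gives the robot as it stands.
- The arm moves only by the tool apply_moves, never from a script. Its argument "steps" is a list that holds one entry, the list of rows, each a list of 7 numbers: the shift along the tool's x, y, z in cm, then the turn, a rotation vector about the tool's x, y, z in degrees, then the gripper command: -1 is shut, 1 is fully open, values between are in proportion. In form: [[[dx, dy, dz, rx, ry, rz, jaw], ...]]. A call has 1 to 20 rows; each row is the pose to reach, as a shift and turn from the pose commanded when the call began, along the tool's axes at that moment; what a row does not reach only later rows make up. A row lasts 1/8 s, in which the tool goes at most 62.5 mm and 10.7 degrees, less where a joint would pass 70% of its speed; a pose out of reach is approached as far as the arm can. A call with a gripper value outside its range is refused whole. The fingers move at their own pace and stop on an object; the grip force is fixed at half the most. Time passes only in rows, so rows that repeat a pose let the fingers close. It gives the time, the measured TCP pose, the force, the opening and the grip force at its end, in the units of the state.
- bot.read_state(): the state, without advancing time (a new reading comes with each control period).
- bot.capture(name): name is "side" or "top" or "wrist"; returns the picture (480x640x3 uint8, blue, green, red); there is no depth.
- bot.camera_model(name): a dict with "intrinsics" (3x3 intrinsics, pixels), "R" (3x3) and "t" (3): a world point X has camera coordinates R X + t. Camera axes: x right, y down, z forward; pixel columns grow to the right and rows downward; lengths in m; the calibration is good to about 2 mm. A picture is of the moment at which its call begins: read the wrist's pose just before it. camera_model takes no time and is no camera call; for the wrist camera it gives the pose at the moment of the call.
- bot.hand_in(): hands the job in; it is judged then, once.
The state is a dict: "time_s": time; "joint_positions": joint angles; "qvel": joint speeds; "tau": joint torques, N m; "position": TCP position; "tcp_rot": TCP orientation; "force": force on the tool from outside, world axes, zero at the start; "moment": the same for the moment, N m; "opening": opening from 0.0 (shut) to 1.0 (fully open); "grasp_force": force on a finger pad.
Only numpy, scipy, OpenCV 4.12 (cv2) and the standard library are available. Lean on these libraries where they do the work, as an engineer would, in place of code of your own. Each camera call takes 0.05 s, during which the arm holds its last target. There are 200 camera calls.

## Working session

There is one attempt and no reset: what is moved stays moved. The work goes in short steps, Python scripts to look and compute and a tool call to move; the robot and the scene stay as the last step left them, time stands still between calls to the robot, and variables do not carry over. Pictures are saved under pics/ and viewed, at most 10 in all, crops included, and the job is handed in when it is done.

Besides the shell and the picture viewer there is one more tool, called after ">>>" as name(argument=value, ...), one argument or row to a line, values as JSON. apply_moves: Moves the arm, as the interface text tells. Its arguments: {"type":"object","properties":{"steps":{"type":"array","items":{"type":"array","items":{"type":"array","items":{"type":"number"}}}}},"required":["steps"]}

```bash
mkdir -p pics; cat > h.py <<'E'
import numpy as np, cv2
from rig import bot
np.set_printoptions(precision=4,suppress=True)
def ray(cm,px):
    K,R,t=np.array(cm["intrinsics"]),np.array(cm["R"]),np.array(cm["t"]).ravel()
    d=R.T@np.linalg.inv(K)@np.array([px[0],px[1],1.]); return -R.T@t,d/np.linalg.norm(d)
def onz(cm,px,z):
    o,d=ray(cm,px); return o+d*(z-o[2])/d[2]
def proj(cm,X):
    c=np.array(cm["R"])@np.array(X)+np.array(cm["t"]).ravel(); p=np.array(cm["intrinsics"])@c; return p[:2]/p[2]
E
python3 - <<'E'
from h import *
for n in("top","side"):
    im=bot.capture(n); cv2.imwrite(f"pics/{n}0.png",im); cm=bot.camera_model(n)
    print(n,ray(cm,(320,240)),np.array(cm["intrinsics"])[0,0])
E
```

```text
top (array([0.4454, 0.0482, 0.884 ]), array([ 0.1738, -0.0139, -0.9847])) 463.6174779910777
side (array([ 0.0279, -0.6686,  0.8218]), array([ 0.4884,  0.6131, -0.621 ])) 509.61910277298006
```

View pics/top0.png

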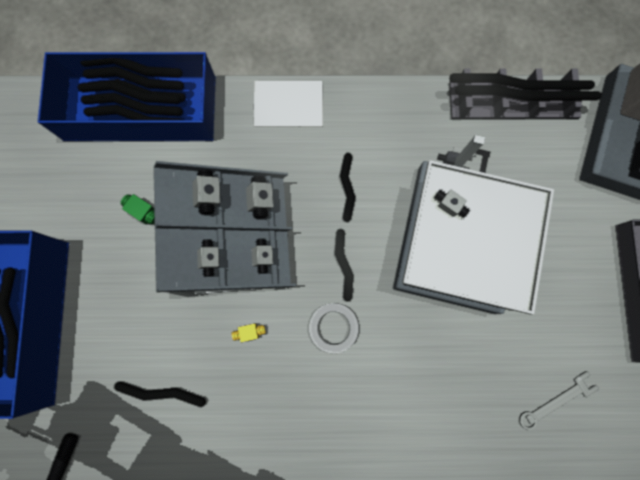

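View pics/side0.png

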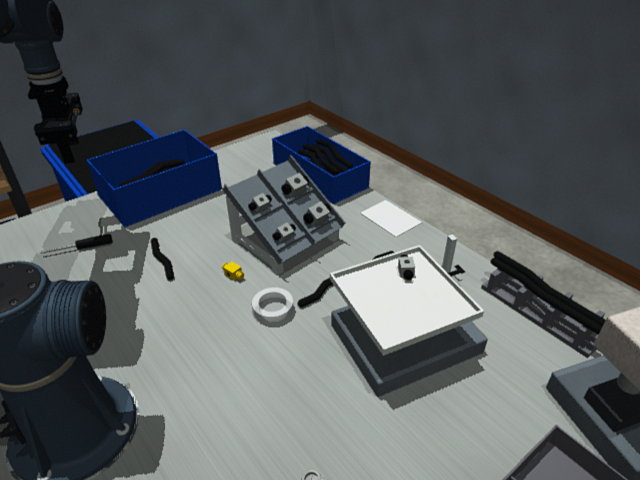

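The rack is on the left with its high edge at image left, large connectors in the far row (about (207,190), (262,195)) and small ones in the near row (about (209,257), (264,255)). The pan is on the right with a small connector at (454,202), and the post is near (478,140). Next I'll zoom in on the rack and the gate.

```bash
python3 - <<'E'
from h import *
t=cv2.imread("pics/top0.png"); s=cv2.imread("pics/side0.png")
a=cv2.resize(t[150:300,145:305],(640,600),interpolation=cv2.INTER_CUBIC)[:, :]
cv2.imwrite("pics/rackz.png",a)
b=cv2.resize(s[225:305,390:490],(500,400),interpolation=cv2.INTER_CUBIC)
c=cv2.resize(t[120:220,420:500],(300,400),interpolation=cv2.INTER_CUBIC)
cv2.imwrite("pics/gatez.png",np.hstack([b,c]))
cm=bot.camera_model("top")
g=cv2.cvtColor(t,cv2.COLOR_BGR2GRAY)
roi=np.zeros_like(g); roi[160:295,150:300]=1
m=((g>125)&(roi>0)).astype(np.uint8)
for c in cv2.findContours(m,cv2.RETR_EXTERNAL,2)[0]:
    if cv2.contourArea(c)>60: print("conn",cv2.minAreaRect(c))
roi[:]=0; roi[150:320,390:560]=1
m=((g>200)&(roi>0)).astype(np.uint8)
c=max(cv2.findContours(m,cv2.RETR_EXTERNAL,2)[0],key=cv2.contourArea)
q=cv2.approxPolyDP(c,8,True)[:,0]; print("pan px",q.tolist())
W=np.array([onz(cm,p,.147) for p in q]);print(W,np.linalg.norm(W-np.roll(W,1,0),axis=1))
E
```

```text
conn ((252.5, 291.0), (6.0, 93.0), 90.0)
conn ((209.0, 256.5), (17.0, 16.0), 90.0)
conn ((264.0, 254.0), (16.0, 14.0), 90.0)
conn ((296.5, 259.0), (50.0, 5.0), 90.0)
conn ((159.5, 259.5), (19.0, 69.0), 0.0)
conn ((262.0, 194.0), (22.0, 18.0), 90.0)
conn ((207.5, 189.0), (24.0, 21.0), 90.0)
conn ((224.49996948242188, 195.49996948242188), (148.99996948242188, 70.99998474121094), 0.0)
pan px [[429, 170], [405, 281], [526, 310], [545, 194]]
[[ 0.693  -0.144   0.147 ]
 [ 0.5088 -0.0972  0.147 ]
 [ 0.4623 -0.2868  0.147 ]
 [ 0.6514 -0.3339  0.147 ]] [0.1944 0.1901 0.1952 0.1949]
```

View pics/rackz.png

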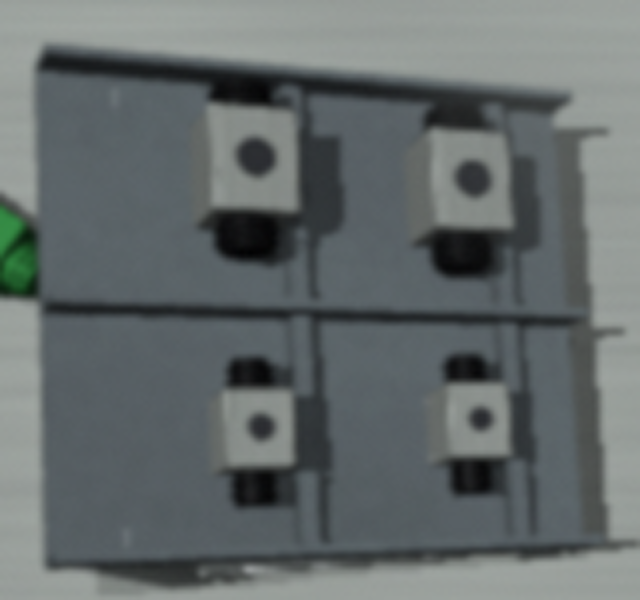

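View pics/gatez.png

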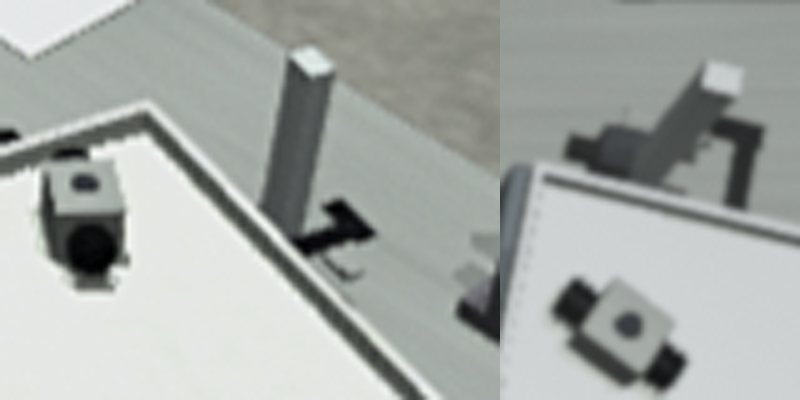

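The zoom gives the connectors' top-hole centres in image pixels: large high (209,189.2), large low (263.5,194.7), small high (210.3,256.7) and small low (265.2,254.7). Each lies just uphill of its rib. The gate zoom shows the post and the black L-shaped pointer, but the tabs are mostly hidden.

```bash
cat > rack.py <<'E'
from h import *
from scipy.optimize import least_squares
cm=bot.camera_model("top")
px={"L_hi":(208.7,188.9),"L_lo":(263.2,194.4),"S_hi":(210,256.4),"S_lo":(264.9,254.4)}
a=np.radians(28)
def loc(n,h=None):
    H=.036 if n[0]=="L" else .028
    s=(.016 if n[2:]=="hi" else -.079)+H/2
    h=H if h is None else h
    y=-.051 if n[0]=="L" else .051
    return np.array([s*np.cos(a)-h*np.sin(a),y,.1+s*np.sin(a)+h*np.cos(a)])
W={n:onz(cm,p,loc(n)[2]) for n,p in px.items()}
def T(q,X):
    c,s=np.cos(q[2]),np.sin(q[2]); return np.array([q[0]+c*X[0]-s*X[1],q[1]+s*X[0]+c*X[1],X[2]])
r=least_squares(lambda q:np.concatenate([T(q,loc(n))[:2]-W[n][:2] for n in W]),[.5,.3,np.pi/2])
q=r.x
if __name__=="__main__":
    print("rack",q,np.degrees(q[2]))
    for n in W: print(n,W[n],T(q,loc(n))-W[n])
    # pan
    P=np.array([[.693,-.144],[.5088,-.0972],[.4623,-.2868],[.6514,-.3339]])
    c=P.mean(0); d=P[0]-P[1]+P[3]-P[2]; th=np.arctan2(d[1],d[0]); print("pan",c,np.degrees(th))
    R=np.array([[np.cos(th),-np.sin(th)],[np.sin(th),np.cos(th)]]); print("post",c+R@[.135,.045])
    print("posttop expect",proj(cm,[*(c+R@[.135,.045]),.2]))
    st=bot.read_state(); w=bot.camera_model("wrist"); Rt=np.array(st["tcp_rot"]); p=np.array(st["position"])
    Rw,tw=np.array(w["R"]),np.array(w["t"]).ravel()
    print("cam in tool",Rt.T@(-Rw.T@tw-p),"\n",Rt.T@Rw.T,"\n",w["intrinsics"]); print(Rt)
E
python3 rack.py
```

```text
rack [0.6074 0.2045 1.6228] 92.98189719911959
L_hi [0.661  0.22   0.1477] [-0.0034  0.0002  0.    ]
L_lo [0.664  0.1355 0.1031] [-0.002  0.001  0.   ]
S_hi [0.5505 0.2159 0.1388] [ 0.0053 -0.0007  0.    ]
S_lo [0.5599 0.1319 0.0942] [ 0.0002 -0.0005  0.    ]
pan [ 0.5789 -0.2155] -14.119275539395257
post [ 0.7208 -0.2048]
posttop expect [475.3607 141.9544]
cam in tool [ 0.0824  0.0006 -0.151 ] 
 [[ 0.0001 -0.9551 -0.2964]
 [ 1.      0.0004 -0.0009]
 [ 0.0009 -0.2964  0.9551]] 
 [[353.8437   0.     322.1088]
 [  0.     353.8437 239.2626]
 [  0.       0.       1.    ]]
[[-0.9196  0.3929 -0.0011]
 [ 0.3929  0.9196 -0.0016]
 [ 0.0003 -0.0019 -1.    ]]
```

```bash
cat >> h.py <<'E'
from scipy.spatial.transform import Rotation as Ro
def rel(P,R):
    st=bot.read_state(); R0=np.array(st["tcp_rot"]); p=np.array(st["position"])
    return np.r_[R0.T@(np.array(P)-p)*100, Ro.from_matrix(R0.T@R).as_rotvec(degrees=True)].round(2).tolist()
def frame(z,y):
    z=np.array(z,float); z/=np.linalg.norm(z); y=np.array(y,float); y-=z*(y@z); y/=np.linalg.norm(y)
    return np.c_[np.cross(y,z),y,z]
E
python3 - <<'E'
from h import *
f=np.radians(35); V=frame([0,-np.sin(f),-np.cos(f)],[1,0,0]); st=bot.read_state(); R0=np.array(st["tcp_rot"])
print(rel([.246,.575,.40],R0)); print(rel([.50,.25,.40],R0)); print(rel([.69,-.09,.26],V))
E
```

```text
[-0.04, 0.07, -16.73, 0.0, 0.0, 0.0]
[-36.16, -19.83, -16.71, 0.0, 0.0, 0.0]
[-67.0, -43.61, -2.67, 20.29, -30.84, 64.71]
```

>>> apply_moves(
  steps=[
    [[0,0,-6,0,0,0,1],[0,0,-12,0,0,0,1],[0,0,-17,0,0,0,1],[-36,-20,-17,0,0,20,1],[-36,-20,-17,0,0,40,1],[-36,-20,-17,0,0,40,1],[-36,-20,-17,0,0,40,1],[-36,-20,-17,10,-15,50,1],[-67,-43.6,-12,20,-31,65,1],[-67,-43.6,-12,20,-31,65,1],[-67,-43.6,-12,20,-31,65,1],[-67,-43.6,-12,20,-31,65,1],[-67,-43.6,-12,20,-31,65,1],[-67,-43.6,-2.7,20,-31,65,1],[-67,-43.6,-2.7,20,-31,65,1],[-67,-43.6,-2.7,20,-31,65,1],[-67,-43.6,-2.7,20,-31,65,1],[-67,-43.6,-2.7,20,-31,65,1]],
  ],
)

```text
time_s: 2.35
position: [0.6897, -0.0903, 0.259]
tcp_rot: [[0.007, 1.0, 0.001], [0.821, -0.005, -0.571], [-0.571, 0.005, -0.821]]
force: [0.2, 0.1, -0.5]
opening: 0.996
grasp_force: 0.0
```

```bash
python3 - <<'E'
from h import *
import json
w=bot.camera_model("wrist"); im=bot.capture("wrist"); cv2.imwrite("pics/w1.png",im)
json.dump({k:np.array(v).tolist() for k,v in w.items()},open("w1.json","w"))
st=bot.read_state();print(st["time_s"],np.array(st["position"]),np.array(st["tcp_rot"]))
E
```

```text
2.4 [ 0.69   -0.089   0.2604] [[ 0.007   1.      0.0034]
 [ 0.8208 -0.0038 -0.5712]
 [-0.5712  0.0068 -0.8208]]
```

View pics/w1.png

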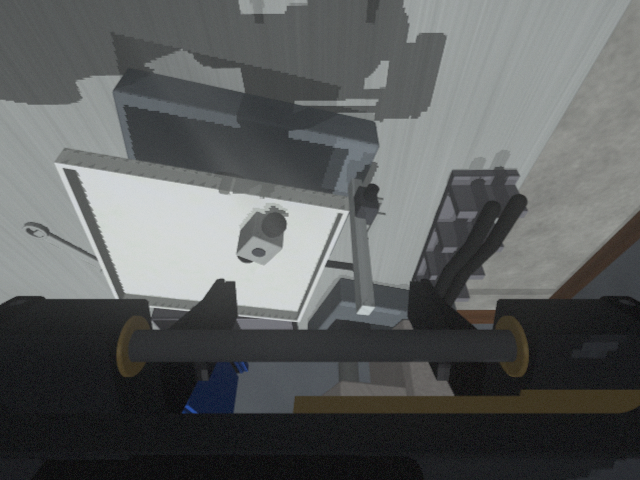

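The view is upside down. The post runs from its base at about (355,180) to its top at (366,310). The black pointer joins the pan edge at (325,265) and meets the post near (355,268), with the carriage block around (370,205). I'll zoom in there.

```bash
python3 - <<'E'
from h import *
im=cv2.imread("pics/w1.png")[170:290,310:410]
cv2.imwrite("pics/w1z.png",cv2.resize(cv2.convertScaleAbs(im,alpha=1.6),(500,600),interpolation=cv2.INTER_CUBIC))
E
```

```text
(no output)
```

View pics/w1z.png

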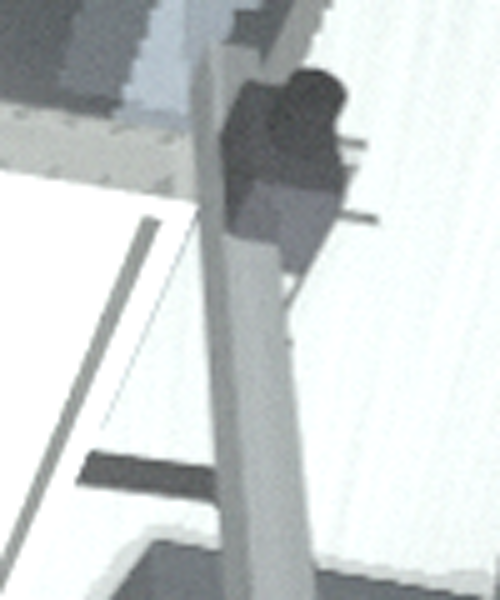

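```bash
python3 - <<'E'
from h import *
f=np.radians(-35); V=frame([0,-np.sin(f),-np.cos(f)],[1,0,0])
print(rel([.71,-.20,.32],V)); print(rel([.71,-.31,.28],V))
E
```

```text
[-12.5, 2.08, 1.45, 0.41, 69.83, -0.23]
[-19.24, 2.1, 11.02, 0.41, 69.83, -0.23]
```

>>> apply_moves(
  steps=[
    [[-6,2,-3,0,10,0,1],[-12.5,2,-1,0,35,0,1],[-12.5,2,1.5,0,70,0,1],[-12.5,2,1.5,0,70,0,1],[-19,2,11,0,70,0,1],[-19,2,11,0,70,0,1],[-19,2,11,0,70,0,1],[-19,2,11,0,70,0,1],[-19,2,11,0,70,0,1]],
  ],
)

```text
time_s: 3.52
position: [0.7107, -0.3055, 0.2816]
tcp_rot: [[-0.006, 1.0, 0.008], [0.819, 0.001, 0.573], [0.573, 0.01, -0.819]]
force: [0.3, 0.4, 0.6]
opening: 1.005
grasp_force: 0.0
```

```bash
python3 - <<'E'
from h import *
import json
w=bot.camera_model("wrist"); im=bot.capture("wrist"); cv2.imwrite("pics/w2.png",im)
json.dump({k:np.array(v).tolist() for k,v in w.items()},open("w2.json","w"))
c=proj(w,[.72,-.21,.12]).astype(int); print(c, np.array(bot.read_state()["position"]))
x,y=max(c[0]-70,0),max(c[1]-60,0); print(x,y)
z=im[y:y+120,x:x+140]; cv2.imwrite("pics/w2z.png",cv2.resize(cv2.convertScaleAbs(z,alpha=1.6),None,fx=5,fy=5,interpolation=cv2.INTER_CUBIC))
E
```

```text
[330 231] [ 0.7108 -0.3052  0.2821]
260 171
```

View pics/w2z.png

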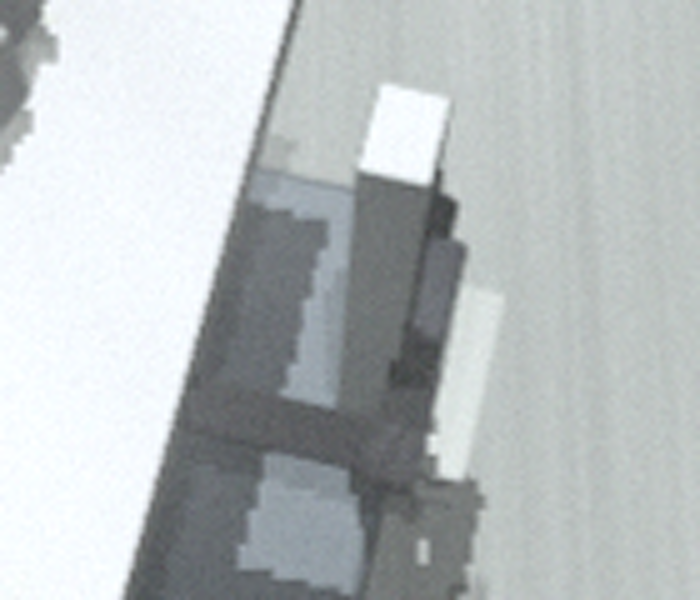

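In the second view the upper steel tab is the bright strip, running from crop (500,290) to (455,480) beside the post, with its +x/+y corner at full-image pixel (360.6,229.4). The same corner in the first view is at about (385.4,214), so I can triangulate it. The post top is the check.

```bash
python3 - <<'E'
from h import *
import json
a,b=json.load(open("w1.json")),json.load(open("w2.json"))
def tri(p,q):
    o1,d1=ray(a,p);o2,d2=ray(b,q)
    k=np.linalg.lstsq(np.c_[d1,-d2],o2-o1,rcond=None)[0]; A,B=o1+k[0]*d1,o2+k[1]*d2
    return (A+B)/2,np.linalg.norm(A-B)
print("uppertab",*tri((385.4,214),(360.6,229.4)))
print("posttop centre",*tri((366,310),(260+404/5,171+131/5)))
o,d=ray(b,(360.6,229.4))
c=np.array([.5789,-.2155])
# lower tab: same plan corner as upper, from w1
U=tri((385.4,214),(360.6,229.4))[0]
o,d=ray(a,(382.6,199.3)); k=(U[1]-o[1])/d[1]; print("lower tab",o+k*d)
# pointer height: where pointer bar meets post in w1; in plane y at bar: use bar centre at pan edge
print("pointer edge",*tri((310+95/5,170+468/5),(260+190/5,171+418/5)))
E
```

```text
uppertab [ 0.7528 -0.2007  0.0988] 0.00015952770795436884
posttop centre [ 0.7258 -0.2095  0.1997] 0.0005981713373130992
lower tab [ 0.7523 -0.2007  0.0784]
pointer edge [ 0.6927 -0.2378  0.1335] 0.007003687982036017
```

Upper tab is at z≈0.099 and lower at z≈0.078, a 20 mm spacing as expected. The gate middle is therefore about 0.0886, meaning a wanted sink of 56 mm against about 11 now. That calls for two large connectors first, then a check.

```bash
cat > plan.py <<'E'
from rack import *
xr=np.array([np.cos(q[2]),np.sin(q[2]),0]); n=-np.sin(a)*xr+np.array([0,0,np.cos(a)]); u=np.cos(a)*xr+np.array([0,0,np.sin(a)])
RG=frame(-n,u)
def grasp(k,h=.0215): return W[k]+n*(h-(.036 if k[0]=="L" else .028))
th=np.radians(-14.1); ex=np.array([np.cos(th),np.sin(th),0]); ey=np.array([-ex[1],ex[0],0])
c=np.array([.581,-.218,0]); RP=frame([0,0,-1],ey)
def panp(x,y,z): return c+x*ex+y*ey+[0,0,z]
E
python3 - <<'E'
from plan import *
print("RG",RG)
print("via",rel(grasp("L_lo",.26),RG))
print("above",rel(grasp("L_lo",.10),RG)); print("at",rel(grasp("L_lo"),RG),grasp("L_lo"))
E
```

```text
RG [[-0.9986 -0.0459 -0.0244]
 [-0.052   0.8818  0.4688]
 [ 0.      0.4695 -0.8829]]
via [28.62, -4.08, 17.66, 7.09, -3.85, -92.04]
above [26.68, -4.61, 33.53, 7.09, -3.85, -92.04]
at [25.73, -4.87, 41.32, 7.09, -3.85, -92.04] [0.6636 0.1423 0.0903]
```

>>> apply_moves(
  steps=[
    [[5,0,-3,0,0,-10,1],[28.5,-4,17.5,7,-4,-92,1],[28.5,-4,17.5,7,-4,-92,1],[28.5,-4,17.5,7,-4,-92,1],[28.5,-4,17.5,7,-4,-92,1],[28.5,-4,17.5,7,-4,-92,1],[28.5,-4,17.5,7,-4,-92,1],[28.5,-4,17.5,7,-4,-92,1],[28.5,-4,17.5,7,-4,-92,1],[26.7,-4.6,33.5,7,-4,-92,1],[26.7,-4.6,33.5,7,-4,-92,1],[26.7,-4.6,33.5,7,-4,-92,1],[26.7,-4.6,33.5,7,-4,-92,1]],
  ],
)

```text
time_s: 5.2
position: [0.6632, 0.1069, 0.1581]
tcp_rot: [[-0.999, -0.044, -0.028], [-0.052, 0.88, 0.471], [0.004, 0.472, -0.882]]
force: [0.3, 0.7, 0.2]
opening: 1.001
grasp_force: 0.0
```

```bash
python3 - <<'E'
from plan import *
st=bot.read_state(); print(st["joint_positions"],st["position"],st["time_s"])
w=bot.camera_model("wrist"); im=bot.capture("wrist"); cv2.imwrite("pics/w3.png",im)
# check: hole centre in wrist view near predicted
p=proj(w,W["L_lo"]); print("pred",p)
g=cv2.cvtColor(im,cv2.COLOR_BGR2GRAY); x,y=p.astype(int)
m=(g>np.percentile(g[y-40:y+40,x-40:x+40],60)).astype(np.uint8)
for cc in cv2.findContours(m,cv2.RETR_EXTERNAL,2)[0]:
    if cv2.contourArea(cc)>500 and cv2.pointPolygonTest(cc,(float(x),float(y)),True)>-15: print(cv2.minAreaRect(cc))
print("at",rel(grasp("L_lo"),RG))
E
```

```text
[ -12.219    41.074    79.9794   28.9837   69.7776 -117.951 ] [0.6632 0.1069 0.1581] 5.2
pred [320.0751 267.0517]
at [-0.02, -0.02, 7.88, 0.11, 0.07, -0.1]
```

View pics/w3.png

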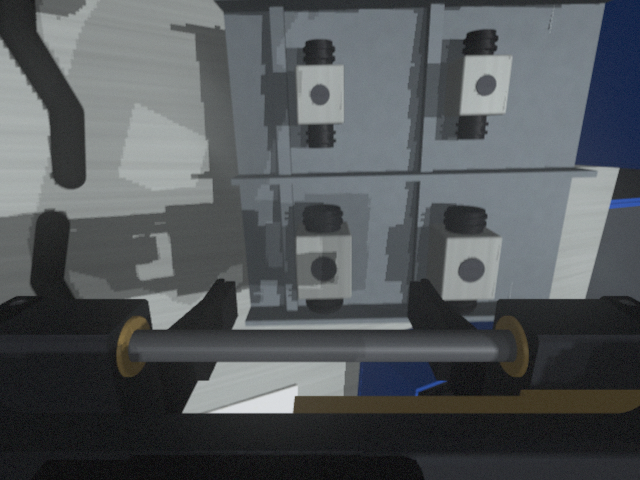

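The wrist view shows the target large connector's hole at (323,268) against a predicted (320,267), about 2 mm off and centred between the fingers. I'll grasp it.

>>> apply_moves(
  steps=[
    [[0,0.1,4,0,0,0,1],[0,0.1,7,0,0,0,1],[0,0.1,7.9,0,0,0,1],[0,0.1,7.9,0,0,0,1],[0,0.1,7.9,0,0,0,-1],[0,0.1,7.9,0,0,0,-1],[0,0.1,7.9,0,0,0,-1],[0,0.1,7.9,0,0,0,-1],[0,0.1,7.9,0,0,0,-1],[0,0.1,6,0,0,0,-1],[0,0.1,1,0,0,0,-1],[0,0.1,-5,0,0,0,-1],[0,0.1,-11,0,0,0,-1],[0,0.1,-11,0,0,0,-1]],
  ],
)

```text
time_s: 7.0
position: [0.6715, 0.0483, 0.2619]
tcp_rot: [[-0.999, -0.043, -0.01], [-0.042, 0.883, 0.467], [-0.011, 0.467, -0.884]]
force: [0.6, 0.5, -2.8]
opening: 0.413
grasp_force: 29.8
```

```bash
python3 - <<'E'
from plan import *
st=bot.read_state(); print(st["opening"]*87,st["grasp_force"],st["position"])
for z in (.25,.185): print(z,rel(panp(.045,-.048,z),RP))
E
```

```text
35.89257093101969 29.816182851791382 [0.6715 0.0483 0.2619]
0.25 [7.24, -28.9, -14.02, 27.76, -3.41, 16.35]
0.185 [7.31, -31.94, -8.28, 27.76, -3.41, 16.35]
```

>>> apply_moves(
  steps=[
    [[7.2,-29,-14,28,-3.5,16.5,-1],[7.2,-29,-14,28,-3.5,16.5,-1],[7.2,-29,-14,28,-3.5,16.5,-1],[7.2,-29,-14,28,-3.5,16.5,-1],[7.2,-29,-14,28,-3.5,16.5,-1],[7.2,-29,-14,28,-3.5,16.5,-1],[7.2,-29,-14,28,-3.5,16.5,-1],[7.3,-32,-8.3,28,-3.5,16.5,-1],[7.3,-32,-8.3,28,-3.5,16.5,-1],[7.3,-32,-8.3,28,-3.5,16.5,-1],[7.3,-32,-8.3,28,-3.5,16.5,-1]],
  ],
)

```text
time_s: 8.38
position: [0.6116, -0.2723, 0.1808]
tcp_rot: [[-0.97, 0.242, -0.008], [0.242, 0.97, -0.002], [0.007, -0.004, -1.0]]
force: [-0.3, -0.6, -2.0]
opening: 0.408
grasp_force: 29.8
```

```bash
python3 - <<'E'
from plan import *
st=bot.read_state(); print(st["position"],st["force"],st["time_s"])
for z in (.16,.145): print(z,rel(panp(.045,-.048,z),RP))
E
```

```text
[ 0.6116 -0.2723  0.1808] [-0.2944 -0.5511 -1.9909] 8.375
0.16 [-0.22, -0.27, 2.08, -0.23, -0.4, 0.1]
0.145 [-0.23, -0.26, 3.58, -0.23, -0.4, 0.1]
```

>>> apply_moves(
  steps=[
    [[-0.2,-0.2,1,0,0,0,-1],[-0.2,-0.2,2,0,0,0,-1],[-0.2,-0.2,2.3,0,0,0,-1],[-0.2,-0.2,2.5,0,0,0,-1],[-0.2,-0.2,2.8,0,0,0,-1],[-0.2,-0.2,3.1,0,0,0,-1],[-0.2,-0.2,3.4,0,0,0,-1],[-0.2,-0.2,3.7,0,0,0,-1],[-0.2,-0.2,4.0,0,0,0,-1],[-0.2,-0.2,4.2,0,0,0,-1],[-0.2,-0.2,4.2,0,0,0,-1],[-0.2,-0.2,4.2,0,0,0,-1]],
  ],
)

```text
time_s: 9.88
position: [0.611, -0.2749, 0.1363]
tcp_rot: [[-0.97, 0.243, -0.011], [0.243, 0.97, -0.0], [0.011, -0.003, -1.0]]
force: [1.6, -0.6, 1.1]
opening: 0.415
grasp_force: 29.8
```

>>> apply_moves(
  steps=[
    [[0,0,-0.3,0,0,0,0.26],[0,0,-0.3,0,0,0,0.26],[0,0,-0.3,0,0,0,0.26],[0,0,-3,0,0,0,0.26],[0,0,-8,0,0,0,0.26],[0,0,-13,0,0,0,1],[0,0,-13,0,0,0,1]],
  ],
)

```text
time_s: 10.75
position: [0.6148, -0.2761, 0.2716]
tcp_rot: [[-0.97, 0.243, -0.003], [0.243, 0.97, -0.006], [0.001, -0.006, -1.0]]
force: [0.2, -0.7, 0.3]
opening: 0.777
grasp_force: 0.0
```

```bash
python3 - <<'E'
from plan import *
st=bot.read_state(); print(st["position"],st["force"],st["opening"],st["time_s"])
im=bot.capture("top"); cv2.imwrite("pics/top1.png",im); cv2.imwrite("pics/side1.png",bot.capture("side"))
print("via",rel(grasp("L_hi",.17),RG))
print("above",rel(grasp("L_hi",.10),RG))
E
```

```text
[ 0.6148 -0.2761  0.2716] [ 0.1732 -0.7097  0.3244] 0.7768671917551869 10.75
via [5.42, 43.15, -0.02, -27.85, 3.51, -16.86]
above [6.32, 46.3, 6.16, -27.85, 3.51, -16.86]
```

>>> apply_moves(
  steps=[
    [[5.4,43,-2,-28,3.5,-17,1],[5.4,43,-2,-28,3.5,-17,1],[5.4,43,-2,-28,3.5,-17,1],[5.4,43,-2,-28,3.5,-17,1],[5.4,43,-2,-28,3.5,-17,1],[5.4,43,-2,-28,3.5,-17,1],[5.4,43,-2,-28,3.5,-17,1],[5.4,43,0,-28,3.5,-17,1],[6.3,46.3,6.2,-28,3.5,-17,1],[6.3,46.3,6.2,-28,3.5,-17,1],[6.3,46.3,6.2,-28,3.5,-17,1]],
  ],
)

```text
time_s: 12.22
position: [0.6626, 0.1888, 0.2021]
tcp_rot: [[-0.999, -0.046, -0.027], [-0.054, 0.88, 0.471], [0.002, 0.472, -0.882]]
force: [0.9, -0.3, 0.1]
opening: 1.003
grasp_force: 0.0
```

```bash
python3 - <<'E'
from plan import *
st=bot.read_state(); print(st["position"],st["time_s"])
print("at",rel(grasp("L_hi"),RG))
w=bot.camera_model("wrist"); im=bot.capture("wrist"); p=proj(w,W["L_hi"]); x,y=p.astype(int); print("pred",p)
g=cv2.cvtColor(im,cv2.COLOR_BGR2GRAY)[y-45:y+45,x-45:x+45]
_,m=cv2.threshold(g,0,255,cv2.THRESH_OTSU)
for cc in cv2.findContours(m,cv2.RETR_EXTERNAL,2)[0]:
    if cv2.contourArea(cc)>500: print(cv2.minAreaRect(cc),x-45,y-45)
E
```

```text
[0.6626 0.1888 0.2021] 12.225
at [-0.03, 0.19, 7.72, 0.16, -0.14, 0.02]
pred [324.312  263.2971]
((54.94862365722656, 39.41752243041992), (78.28912353515625, 69.40702819824219), 89.04515838623047) 279 218
```

>>> apply_moves(
  steps=[
    [[0,0.3,4,0,0,0,1],[0,0.3,7,0,0,0,1],[0,0.3,7.7,0,0,0,1],[0,0.3,7.7,0,0,0,1],[0,0.3,7.7,0,0,0,-1],[0,0.3,7.7,0,0,0,-1],[0,0.3,7.7,0,0,0,-1],[0,0.3,7.7,0,0,0,-1],[0,0.3,7.7,0,0,0,-1],[0,0.3,6,0,0,0,-1],[0,0.3,1,0,0,0,-1],[0,0.3,-5,0,0,0,-1],[0,0.3,-8,0,0,0,-1],[0,0.3,-8,0,0,0,-1]],
  ],
)

```text
time_s: 14.02
position: [0.6666, 0.1529, 0.2788]
tcp_rot: [[-0.999, -0.049, -0.018], [-0.052, 0.881, 0.47], [-0.008, 0.47, -0.883]]
force: [0.7, 0.2, -1.7]
opening: 0.411
grasp_force: 29.9
```

```bash
python3 - <<'E'
from plan import *
st=bot.read_state(); print(st["opening"]*87,st["grasp_force"],st["position"])
for z in (.25,.165): print(z,rel(panp(-.047,.045,z),RP))
t0,t1,s=cv2.imread("pics/top0.png"),cv2.imread("pics/top1.png"),cv2.imread("pics/side1.png")
cv2.imwrite("pics/v1.png",np.hstack([cv2.resize(t1[130:330,380:580],(400,400)),cv2.resize(s[220:400,320:500],(400,400))]))
E
```

```text
35.77959087595459 29.915059804916382 [0.6666 0.1529 0.2788]
0.25 [13.67, -28.58, -12.08, 27.9, -3.75, 16.84]
0.165 [13.73, -32.58, -4.58, 27.9, -3.75, 16.84]
```

View pics/v1.png

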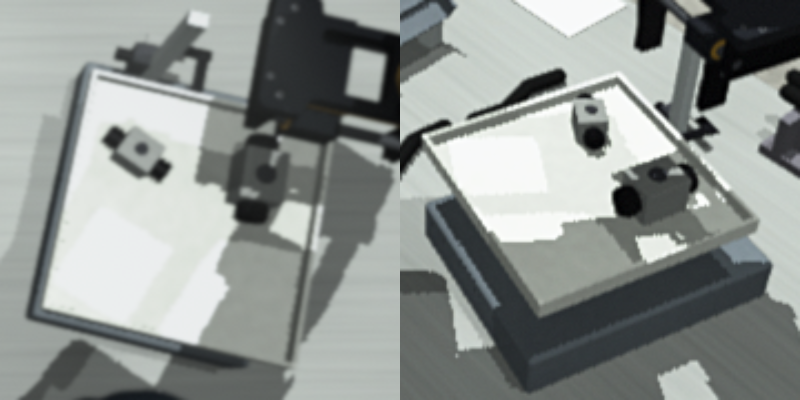

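The picture shows the first large connector lying in the far right quarter at about (260,180), aligned with the pan, and small3 undisturbed at (140,150). Next I'll place the second large connector near left.

>>> apply_moves(
  steps=[
    [[13.7,-28.5,-12,28,-4,17,-1],[13.7,-28.5,-12,28,-4,17,-1],[13.7,-28.5,-12,28,-4,17,-1],[13.7,-28.5,-12,28,-4,17,-1],[13.7,-28.5,-12,28,-4,17,-1],[13.7,-28.5,-12,28,-4,17,-1],[13.7,-28.5,-12,28,-4,17,-1],[13.7,-32.6,-4.6,28,-4,17,-1],[13.7,-32.6,-4.6,28,-4,17,-1],[13.7,-32.6,-4.6,28,-4,17,-1],[13.7,-32.6,-4.6,28,-4,17,-1]],
  ],
)

```text
time_s: 15.4
position: [0.5458, -0.1607, 0.1627]
tcp_rot: [[-0.97, 0.244, -0.002], [0.244, 0.97, -0.001], [0.002, -0.001, -1.0]]
force: [0.8, -0.2, -1.0]
opening: 0.408
grasp_force: 29.9
```

```bash
python3 - <<'E'
from plan import *
st=bot.read_state(); print(st["position"],st["force"],st["time_s"])
for z in (.14,.12): print(z,rel(panp(-.047,.045,z),RP))
E
```

```text
[ 0.5458 -0.1607  0.1627] [ 0.7694 -0.2101 -1.0235] 15.4
0.14 [-0.11, -0.2, 2.28, -0.08, -0.11, -0.01]
0.12 [-0.12, -0.19, 4.28, -0.08, -0.11, -0.01]
```

>>> apply_moves(
  steps=[
    [[-0.1,-0.2,1,0,0,0,-1],[-0.1,-0.2,2,0,0,0,-1],[-0.1,-0.2,2.4,0,0,0,-1],[-0.1,-0.2,2.7,0,0,0,-1],[-0.1,-0.2,3.0,0,0,0,-1],[-0.1,-0.2,3.3,0,0,0,-1],[-0.1,-0.2,3.6,0,0,0,-1],[-0.1,-0.2,3.9,0,0,0,-1],[-0.1,-0.2,4.1,0,0,0,-1],[-0.1,-0.2,4.3,0,0,0,-1],[-0.1,-0.2,4.3,0,0,0,-1],[-0.1,-0.2,4.3,0,0,0,0.26],[-0.1,-0.2,4.2,0,0,0,0.26],[-0.1,-0.2,4.1,0,0,0,0.26],[-0.1,-0.2,2,0,0,0,0.26],[-0.1,-0.2,-4,0,0,0,0.26],[-0.1,-0.2,-10,0,0,0,0.26],[-0.1,-0.2,-13,0,0,0,0.26]],
  ],
)

```text
time_s: 17.65
position: [0.5468, -0.164, 0.296]
tcp_rot: [[-0.97, 0.245, 0.001], [0.245, 0.97, -0.003], [-0.002, -0.003, -1.0]]
force: [0.0, -0.0, 0.0]
opening: 0.632
grasp_force: 0.0
```

```bash
python3 - <<'E'
from h import *
f=np.radians(35); V=frame([0,-np.sin(f),-np.cos(f)],[1,0,0]); st=bot.read_state(); print(st["position"],st["force"])
print(rel([.60,-.09,.32],V),rel([.69,-.09,.26],V))
E
```

```text
[ 0.5468 -0.164   0.296 ] [ 0.0002 -0.0014  0.0449]
[-3.35, 8.47, -2.42, 23.06, -29.47, 73.31] [-12.06, 10.69, 3.59, 23.06, -29.47, 73.31]
```

>>> apply_moves(
  steps=[
    [[-3.4,8.5,-2.4,23,-29,73,0.26],[-3.4,8.5,-2.4,23,-29,73,0.26],[-3.4,8.5,-2.4,23,-29,73,0.26],[-3.4,8.5,-2.4,23,-29,73,0.26],[-12,10.7,3.6,23,-29,73,0.26],[-12,10.7,3.6,23,-29,73,0.26],[-12,10.7,3.6,23,-29,73,0.26],[-12,10.7,3.6,23,-29,73,0.26],[-12,10.7,3.6,23,-29,73,0.26],[-12,10.7,3.6,23,-29,73,0.26]],
  ],
)

```text
time_s: 18.9
position: [0.688, -0.0894, 0.2558]
tcp_rot: [[-0.012, 1.0, -0.006], [0.825, 0.006, -0.566], [-0.566, -0.011, -0.825]]
force: [0.4, -0.8, 0.1]
opening: 0.63
grasp_force: 0.0
```

```bash
python3 - <<'E'
from h import *
import json
w=bot.camera_model("wrist"); im=bot.capture("wrist"); cv2.imwrite("pics/w4.png",im)
json.dump({k:np.array(v).tolist() for k,v in w.items()},open("w4.json","w"))
a=json.load(open("w1.json")); print(np.array(w["t"])-a["t"])
x,y=proj(w,[.72,-.22,.105]).astype(int); x-=80;y-=60; print(x,y)
cv2.imwrite("pics/w4z.png",cv2.resize(cv2.convertScaleAbs(im[y:y+120,x:x+160],alpha=1.6),(800,600),interpolation=cv2.INTER_CUBIC))
E
```

```text
[ 0.0069 -0.01    0.001 ]
274 176
```

View pics/w4z.png

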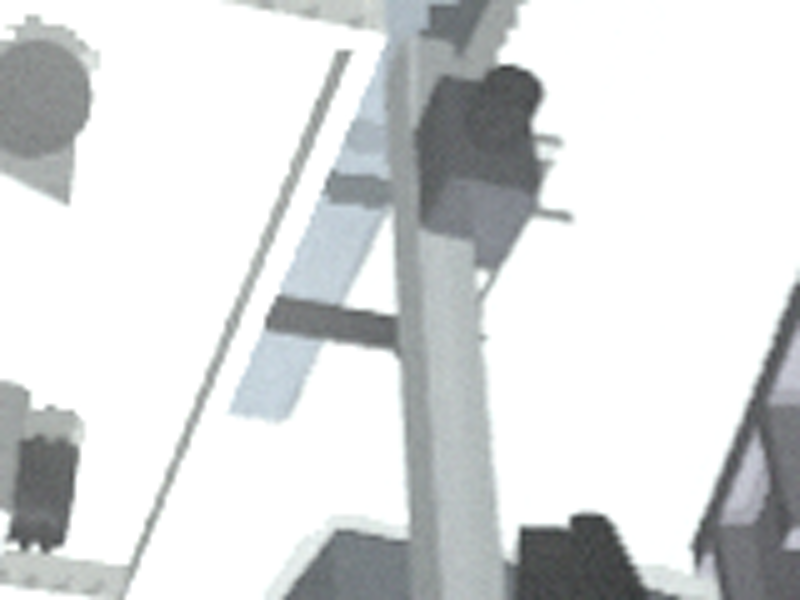

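The pointer bar has dropped and now meets the post at crop (400,333), full-image pixel about (354,242.6). The lower dark patch is its shadow. I'll compute its height.

```bash
python3 - <<'E'
from plan import *
import json
w={i:json.load(open(f"w{i}.json")) for i in(1,2,4)}
tip=onz(w[2],(260+430/5,171+458/5),.134); edge=onz(w[2],(260+190/5,171+418/5),.134)
print("tip,edge",tip,edge,"panframe",(tip-c)@ex,(tip-c)@ey,(edge-c)@ex,(edge-c)@ey)
# vertical plane through pointer bar, normal = ey
def hz(cm,px):
    o,d=ray(cm,px); k=((tip-o)@ey)/(d@ey); return o+k*d
print("before",hz(w[1],(353,267)),hz(w[1],(328,263.3))); print("now",hz(w[4],(353.5,242.3)),hz(w[4],(274+278/5,176+312/5)))
from scipy.spatial.transform import Rotation
st=bot.read_state()
# recheck upper tab via w4 at known x,y
o,d=ray(w[4],(274+572/5,176+218/5)); k=(-.2007-o[1])/d[1]; print("tab",o+k*d)
o,d=ray(w[4],(274+560/5,176+142/5)); k=(-.2007-o[1])/d[1]; print("ltab",o+k*d)
E
```

```text
tip,edge [ 0.7337 -0.2456  0.134 ] [ 0.6892 -0.2381  0.134 ] panframe 0.15483872523367453 0.010469451422726667 0.10981951223987314 0.006904363092311697
before [ 0.721  -0.2424  0.1345] [ 0.6951 -0.2359  0.1341]
now [ 0.7212 -0.2424  0.0958] [ 0.6948 -0.2358  0.096 ]
tab [ 0.7527 -0.2007  0.0989]
ltab [ 0.7524 -0.2007  0.0779]
```

Pointer z is now 0.096 against a gate middle of 0.0885, barely inside. One more small connector (about 10 mm) would bring it to about 0.086, close to the middle. I'll fetch the low small one.

```bash
python3 - <<'E'
from plan import *
print(rel(grasp("S_lo",.25),RG),grasp("S_lo",.25)); print(rel(grasp("S_lo",.10),RG))
E
```

```text
[7.88, -12.24, -9.39, -49.54, 48.29, -82.84] [0.5653 0.0278 0.2902]
[21.18, -12.42, -2.45, -49.54, 48.29, -82.84]
```

>>> apply_moves(
  steps=[
    [[7.9,-12.2,-9.4,-25,24,-41,1],[7.9,-12.2,-9.4,-49.5,48.3,-82.8,1],[7.9,-12.2,-9.4,-49.5,48.3,-82.8,1],[7.9,-12.2,-9.4,-49.5,48.3,-82.8,1],[7.9,-12.2,-9.4,-49.5,48.3,-82.8,1],[7.9,-12.2,-9.4,-49.5,48.3,-82.8,1],[7.9,-12.2,-9.4,-49.5,48.3,-82.8,1],[7.9,-12.2,-9.4,-49.5,48.3,-82.8,1],[7.9,-12.2,-9.4,-49.5,48.3,-82.8,1],[7.9,-12.2,-9.4,-49.5,48.3,-82.8,1],[7.9,-12.2,-9.4,-49.5,48.3,-82.8,1],[21,-12.4,-2.5,-49.5,48.3,-82.8,1],[21,-12.4,-2.5,-49.5,48.3,-82.8,1],[21,-12.4,-2.5,-49.5,48.3,-82.8,1],[21,-12.4,-2.5,-49.5,48.3,-82.8,1]],
  ],
)

```text
time_s: 20.82
position: [0.5611, 0.0978, 0.1578]
tcp_rot: [[-0.999, -0.044, -0.027], [-0.052, 0.882, 0.469], [0.003, 0.47, -0.883]]
force: [0.2, -0.5, 0.9]
opening: 1.004
grasp_force: 0.0
```

```bash
python3 - <<'E'
from plan import *
st=bot.read_state(); print(st["position"],st["time_s"],st["joint_positions"])
print("at",rel(grasp("S_lo"),RG))
w=bot.camera_model("wrist"); im=bot.capture("wrist"); cv2.imwrite("pics/w5.png",im); p=proj(w,W["S_lo"]); x,y=p.astype(int); print("pred",p)
g=cv2.cvtColor(im,cv2.COLOR_BGR2GRAY)[y-20:y+20,x-20:x+20]
_,m=cv2.threshold(g,0,255,cv2.THRESH_OTSU+1)
for cc in cv2.findContours(m,cv2.RETR_LIST,2)[0]:
    if cv2.contourArea(cc)>60: print(cv2.minAreaRect(cc),x-20,y-20)
E
```

```text
[0.5611 0.0978 0.1578] 20.825 [ -15.2696   34.6372   95.6148   30.0336   62.8276 -125.2365]
at [-0.08, 0.02, 7.87, 0.01, -0.12, -0.09]
pred [321.7673 258.9108]
((24.0, 25.0), (28.0, 18.0), 90.0) 301 238
((3.0, 19.5), (39.0, 6.0), 90.0) 301 238
```

>>> apply_moves(
  steps=[
    [[-0.2,0.2,4,0,0,0,1],[-0.2,0.2,7,0,0,0,1],[-0.2,0.2,7.8,0,0,0,1],[-0.2,0.2,7.8,0,0,0,1],[-0.2,0.2,7.8,0,0,0,-1],[-0.2,0.2,7.8,0,0,0,-1],[-0.2,0.2,7.8,0,0,0,-1],[-0.2,0.2,7.8,0,0,0,-1],[-0.2,0.2,7.8,0,0,0,-1],[-0.2,0.2,7.8,0,0,0,-1],[-0.2,0.2,6,0,0,0,-1],[-0.2,0.2,1,0,0,0,-1],[-0.2,0.2,-5,0,0,0,-1],[-0.2,0.2,-11,0,0,0,-1],[-0.2,0.2,-11,0,0,0,-1]],
  ],
)

```text
time_s: 22.75
position: [0.5702, 0.0444, 0.2618]
tcp_rot: [[-0.999, -0.047, -0.012], [-0.047, 0.884, 0.464], [-0.011, 0.464, -0.886]]
force: [-0.1, -0.7, -2.1]
opening: 0.318
grasp_force: 30.0
```

```bash
python3 - <<'E'
from plan import *
st=bot.read_state(); print(st["opening"]*87,st["grasp_force"],st["position"])
for z in (.25,.15): print(z,rel(panp(-.047,-.048,z),RP))
E
```

```text
27.66852639238458 29.983700215816498 [0.5702 0.0444 0.2618]
0.25 [6.05, -26.65, -12.71, 27.55, -3.44, 16.62]
0.15 [6.16, -31.29, -3.85, 27.55, -3.44, 16.62]
```

>>> apply_moves(
  steps=[
    [[6,-26.7,-12.7,27.5,-3.5,16.5,-1],[6,-26.7,-12.7,27.5,-3.5,16.5,-1],[6,-26.7,-12.7,27.5,-3.5,16.5,-1],[6,-26.7,-12.7,27.5,-3.5,16.5,-1],[6,-26.7,-12.7,27.5,-3.5,16.5,-1],[6,-26.7,-12.7,27.5,-3.5,16.5,-1],[6,-26.7,-12.7,27.5,-3.5,16.5,-1],[6.2,-31.3,-3.9,27.5,-3.5,16.5,-1],[6.2,-31.3,-3.9,27.5,-3.5,16.5,-1],[6.2,-31.3,-3.9,27.5,-3.5,16.5,-1],[6.2,-31.3,-3.9,27.5,-3.5,16.5,-1]],
  ],
)

```text
time_s: 24.12
position: [0.5209, -0.2493, 0.1457]
tcp_rot: [[-0.971, 0.237, -0.008], [0.237, 0.971, 0.004], [0.009, 0.002, -1.0]]
force: [1.0, 0.1, -0.2]
opening: 0.312
grasp_force: 30.0
```

```bash
python3 - <<'E'
from plan import *
st=bot.read_state(); print(st["position"],st["force"],st["time_s"])
for z in (.12,.109): print(z,rel(panp(-.047,-.048,z),RP))
E
```

```text
[ 0.5209 -0.2493  0.1457] [ 0.9742  0.0788 -0.1835] 24.125
0.12 [-0.39, -0.31, 2.56, 0.13, -0.52, 0.38]
0.109 [-0.4, -0.31, 3.66, 0.13, -0.52, 0.38]
```

>>> apply_moves(
  steps=[
    [[-0.4,-0.3,1,0,0,0,-1],[-0.4,-0.3,2,0,0,0,-1],[-0.4,-0.3,2.4,0,0,0,-1],[-0.4,-0.3,2.6,0,0,0,-1],[-0.4,-0.3,2.9,0,0,0,-1],[-0.4,-0.3,3.2,0,0,0,-1],[-0.4,-0.3,3.5,0,0,0,-1],[-0.4,-0.3,3.7,0,0,0,-1],[-0.4,-0.3,3.7,0,0,0,-1],[-0.4,-0.3,3.7,0,0,0,0.2],[-0.4,-0.3,3.6,0,0,0,0.2],[-0.4,-0.3,3.6,0,0,0,0.2],[-0.4,-0.3,2,0,0,0,0.2],[-0.4,-0.3,-4,0,0,0,0.2],[-0.4,-0.3,-10,0,0,0,0.2],[-0.4,-0.3,-15,0,0,0,0.2]],
  ],
)

```text
time_s: 26.12
position: [0.5247, -0.2545, 0.2981]
tcp_rot: [[-0.971, 0.239, -0.007], [0.239, 0.971, 0.004], [0.008, 0.002, -1.0]]
force: [0.3, -0.1, -0.2]
opening: 0.597
grasp_force: 0.0
```

```bash
python3 - <<'E'
from h import *
f=np.radians(35); V=frame([0,-np.sin(f),-np.cos(f)],[1,0,0]); st=bot.read_state(); print(st["position"],st["force"])
print(rel([.60,-.09,.32],V),rel([.69,-.09,.26],V))
E
```

```text
[ 0.5247 -0.2545  0.2981] [ 0.2837 -0.0655 -0.2236]
[-3.37, 17.78, -2.18, 23.02, -30.08, 73.77] [-12.15, 19.91, 3.75, 23.02, -30.08, 73.77]
```

>>> apply_moves(
  steps=[
    [[-3.4,17.8,-2.2,23,-30,74,0.2],[-3.4,17.8,-2.2,23,-30,74,0.2],[-3.4,17.8,-2.2,23,-30,74,0.2],[-3.4,17.8,-2.2,23,-30,74,0.2],[-3.4,17.8,-2.2,23,-30,74,0.2],[-12,19.9,3.7,23,-30,74,0.2],[-12,19.9,3.7,23,-30,74,0.2],[-12,19.9,3.7,23,-30,74,0.2],[-12,19.9,3.7,23,-30,74,0.2],[-12,19.9,3.7,23,-30,74,0.2],[-12,19.9,3.7,23,-30,74,0.2]],
  ],
)

```text
time_s: 27.5
position: [0.6881, -0.0898, 0.2576]
tcp_rot: [[0.002, 1.0, -0.003], [0.821, -0.004, -0.571], [-0.571, -0.001, -0.821]]
force: [0.1, -0.4, 0.6]
opening: 0.6
grasp_force: 0.0
```

```bash
python3 - <<'E'
from h import *
import json
w=bot.camera_model("wrist"); im=bot.capture("wrist"); t=bot.capture("top")
json.dump({k:np.array(v).tolist() for k,v in w.items()},open("w6.json","w"))
x,y=proj(w,[.72,-.22,.105]).astype(int); x-=50;y-=60; print(x,y)
z=cv2.resize(cv2.convertScaleAbs(im[y:y+120,x:x+80],alpha=1.6),(400,600),interpolation=cv2.INTER_CUBIC)
cv2.imwrite("pics/v6.png",np.hstack([z,cv2.resize(t[100:340,400:560],(400,600))]))
E
```

```text
304 172
```

View pics/v6.png

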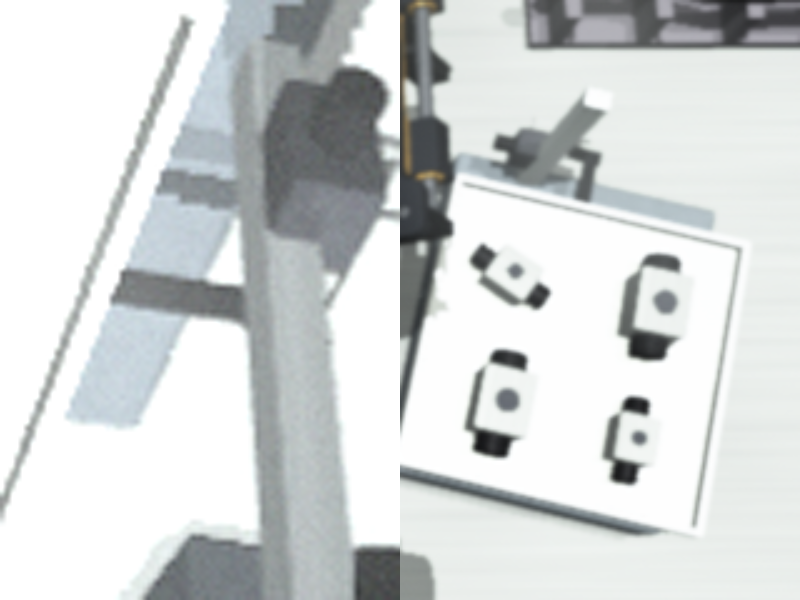

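All four connectors lie flat in separate quarters of the pan. The pointer bar now meets the post at crop (243,303), which is full-image pixel (352.6,232.6).

```bash
python3 - <<'E'
from plan import *
import json
w=json.load(open("w6.json")); tip=np.array([.7337,-.2456,.1])
for px in ((304+242/5,172+302/5),(304+120/5,172+287/5)):
    o,d=ray(w,px); print(o+d*((tip-o)@ey)/(d@ey))
st=bot.read_state(); print(st["time_s"])
E
```

```text
[ 0.7206 -0.2423  0.0863]
[ 0.6934 -0.2355  0.0876]
27.6
```

Pointer z is about 0.087 against a gate middle of about 0.0885, so it's well inside the tolerance. The arm is clear, so I'll hand in.

```bash
python3 -c "
from rig import bot
print(bot.hand_in())"
```

```text
the job is handed in; nothing more can be done
None
```

I handed the job in with both large connectors and one small one added beside small3; the pointer rests about 2 mm from the gate's middle (limit 8 mm), the spare small connector stays in the rack, and it took about 28 s of the 72 s.

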